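# Set the pressure screw of the proof press to its marker and lock it

## Robot

A 6-joint arm with a two-finger parallel gripper is mounted at the origin on a cart in front of the work surface, level with it; the furniture and walls round the work are solid. World frame = base frame: x ahead of the robot, y to its left, z up, the work surface at z = 0. Lengths are in mm, angles in degrees, forces in N, time in s.
With the tool pointing down it reaches from about 300 to 850 mm from the base axis. Payload 4.2 kg.
Tool frame: the origin (TCP) lies on the centre line of the jaws, within the pads' length; the fingertips stand 14 mm ahead of it and the grasp point (between the pads) lies 5 mm behind it (env.finger_overhang is the z of the fingertips in the tool frame, in mm); z points along the fingers, y is the line along which they close (so a half turn about z gives the same grasp; the last joint's range is limited). The gripper opens to 91 mm and grips with 3 to 60 N. Pads are 32 mm wide; open, the fingers measure 118 mm over their backs; the gripper's body (76 mm by 178 mm) begins 60 mm behind the grasp point.
Start: joints at [63.999, 18.312, 89.639, -0, 72.044, -1.146], TCP at [241.689, 521.755, 227.976] pointing down, gripper open.
Joint ranges: [-177.97, 177.97], [-48.28, 115.42], [12.27, 149.76], [-77.06, 257.06], [2.81, 150.46], [-146.56, 146.56]. Speed limits (degrees/s): [147.25, 147.25, 180, 180, 180, 180].

## Interface

Orientations are given as [roll, pitch, yaw] about the fixed x, y, z axes, in that order (R = Rz(yaw) Ry(pitch) Rx(roll)).
In Python, from workcell import sensors, viewer, env gives the robot as it stands. The module is installed in compiled form; this text tells all that it offers.
- The arm moves only by the tool step_arm, never from a script. Its argument "plan" is one flat list of numbers, 6 for each row, row after row: the shift along the tool's x, y, z in cm, then the turn, a rotation vector about the tool's x, y, z in rad. In form: [x, y, z, wx, wy, wz, x, y, z, wx, wy, wz, ...]. A call has 1 to 5 rows; each row shifts and turns the commanded pose from where the row before left it, along the tool's axes as they then stand; what a row does not reach is not made up. A row lasts 1/12 s, in which the tool goes at most 41.7 mm and 7.16 degrees, less where a joint would pass 70% of its speed; a pose out of reach is approached as far as the arm can. A call is refused whole if a number of a shift passes 4.17 or a number of a turn 0.125, either way. A call with a gripper value outside its range is refused whole. "hand" is the finger opening in cm, from 0 to 9.12, set as the call begins (left out, the last holds). The fingers move at their own pace and stop on an object; "newtons" is the grip in N (left out, the last holds). Time passes only in rows, so rows that do not move let the fingers close. It gives the time, the measured TCP pose, the force, the opening and the grip force at its end, in the units of the state.
- sensors.state(): the state, without advancing time (a new reading comes with each control period).
- viewer.grab_frame(name): name is "side" or "top"; returns a dict with "img" (420x560x3 uint8, red, green, blue), "fx", "fy", "cx", "cy" (pixels), "k1" (the pictures are not rectified: a ray, as slopes to the right and down, at radius r is drawn at 1 + k1 r^2 times it, then the intrinsics apply), "position" and "attitude" of the camera in the world. Camera axes: x right, y down, z forward; pixel columns grow to the right and rows downward; lengths in mm; the calibration is good to about 2 mm. A picture is of the moment at which its call begins. There is no depth.
- env.job_done(): hands the job in; it is judged then, once.
Trained networks look in a picture, given as the dict that the camera call returned (one of the last four; its "shot" number tells which), for a name from the list of things; names that differ only in an ending like _2 or _b are one class to them, and where a whole thing is asked for, a point or a joint stands for the part that bears it (a point fixed in the world has none). Each returns a list of dicts, best first, with "score" (0 to 1); they miss things now and then, are a little off and sometimes report something else, mostly with a low value. They report only what shows in the picture. A call takes as long as a camera call.
- viewer.boxes_of(name, picture): "location" ([column, row] in pixels, amid what is visible of it).
- viewer.pinpoint(name, picture): "location" ([column, row] in pixels: a listed point, or the origin of a listed thing).
The state is a dict: "time_s": time; "qpos": joint angles; "qvel": joint speeds; "effort": joint torques, N m; "ee_pos": TCP position; "ee_rot": TCP orientation; "force": force on the tool from outside, world axes, zero at the start; "torque": the same for the moment, N m; "gripper_width": finger opening in mm; "gripper_force": force on a finger pad.
Only numpy, scipy, OpenCV 4.12 (cv2) and the standard library are available. Lean on these libraries where they do the work, as an engineer would, in place of code of your own. Each camera call takes 0.05 s, during which the arm holds its last target. There are 200 camera calls.

## Task

Set the small proof press on the table to the pressure shown by the marker on its dial. Back off the lock lever beside the pressure knob, by no more than a quarter turn, screw the pressure knob down (clockwise) until its pointer stands exactly opposite the marker's tip, without running past it, then swing the lock lever fully home again so that the setting holds. Do not shift the marker or the things lying around the press.

Things in the scene. Friction and masses are not known exactly. Their poses are not given: they have to be found in the camera images.
- pressure_knob (a joint): Pressure screw, turned by its bar knob on a vertical axis. Rad, grows clockwise seen from above (screwing down); 0 = pointer towards the front of the press (the end with the type); range -1.4 to 1.4, starts at -1.1 to -0.8. Turns with about 0.15 N m when unlocked and stays where it is left; locked, it resists with about 1 N m and must not be forced.
- lock_lever (a joint): Lock nut under the knob, same axis; its lever points to the right of the press. Rad, 0 = fully tight (solid stop), grows counter-clockwise seen from above (backing off); range 0 to 2.2, starts at 0 to 0.05. It grips the screw below 0.25 and frees it beyond 0.3. The lever stays where it is left; swinging it takes 0.7 N m, up to 1.3 N m near the stop (14 N at its grip).
- knob_grip (a point): On the vertical axis shared by knob, lock nut, dial and marker, at the height to grip the knob: an upright black bar 66 mm long, 14 mm thick, 44 mm tall, its top 16 mm above this point, its foot 28 mm below, on a collar 42 mm wide (top 27 mm below). Grip from above across the 14 mm. The bar's length (point x axis) lies along the pointer.
- pointer_tip (a point): Tip of the thin dark pointer blade that slopes down from the knob's collar to the dial, 57 mm from the axis, 50 mm below knob_grip; it turns with the knob.
- marker_tip (a point): Inner tip of the marker, a brass rider (20 x 14 x 16 mm) on the rim of the 132 mm dial; the tip points at the axis, 60 mm from it. It shows the setting wanted, 0.45 to 1.45 rad clockwise of the pointer's start. Its -x axis points outward; its y axis points the way the pointer goes when screwed down: the pointer's y in this frame is negative before the marker, positive past it.
- lever_grip (a point): Centre of the black grip of the lock lever, a level rod with round ends, 17 mm thick and 41 mm long, running radially, 96 mm from the axis and about 11 mm below knob_grip in height; 53 mm of free height below it. Grip it from above across its thickness and swing it in an arc about the axis.
- lying_brayer: Bystander: short ink roller with wooden handle lying on the table right of the press, 132 x 269 x 86 mm; origin under its centre.
- key: Bystander: quoin key, a T-handled steel key, 70 x 90 x 12 mm, lying left of the press; origin under its centre.

How it is judged (in metres and radians):
On the way, in this order (a step that is already met when the one before it is completed fails the run):
1. the lock lever is backed off by at least 0.3 rad (value of joint lock_lever above 0.3 rad), for 0.2 s.
2. with the lock open, the pointer stands opposite the marker's tip (value of joint lock_lever above 0.25 rad and y of pointer_tip in the frame of marker_tip between -0.004 and 0.004 m), for 0.3 s.
At the end, for the whole second after the job is handed in: The pointer's tip stands opposite the marker's tip within 4 mm along the rim (about 4 degrees), the lock lever is home (within 0.12 rad of its stop), both at rest (value of joint lock_lever below 0.12 rad and y of pointer_tip in the frame of marker_tip between -0.004 and 0.004 m and velocity of joint pressure_knob between -0.05 and 0.05 rad/s and velocity of joint lock_lever between -0.05 and 0.05 rad/s); the robot touches nothing.
It fails at once if the pointer runs more than 8 mm past the marker's tip (y of pointer_tip in the frame of marker_tip above 0.008 m).
It fails at once if the lock lever is backed off more than a quarter turn (with 0.08 rad of grace) (value of joint lock_lever above 1.65 rad).
It fails at once if the marker is shifted by more than 4 mm (distance of marker_tip from where it was at the start of the episode above 0.004 m).
It fails at once if a thing lying around the press is shifted by more than 20 mm (distance of any of lying_brayer, key from where it was at the start of the episode above 0.02 m).
It fails at once if the pressure knob is forced round while the lock is tight (value of joint lock_lever below 0.15 rad and (velocity of joint pressure_knob above 0.25 rad/s or velocity of joint pressure_knob below -0.25 rad/s)).
It also fails if it takes over 54 s, if anything falls off the work surface, if the arm or the gripper's body presses on something with over 40 N, if the wrist force passes 120 N, or if a joint passes its speed limit or range.

## Working session

There is one attempt and no reset: what is moved stays moved. The work goes in short steps, Python scripts to look and compute and a tool call to move; the robot and the scene stay as the last step left them, time stands still between calls to the robot, and variables do not carry over. Pictures are saved under pics/ and viewed, at most 10 in all, crops included, and the job is handed in when it is done.

Besides the shell and the picture viewer there is one more tool, called after "Call:" by a JSON object that holds its "fn" and its "kwargs", one argument or row to a line. step_arm: Moves the arm, as the interface text tells. Its arguments: {"type":"object","properties":{"plan":{"type":"array","items":{"type":"number"}},"hand":{"type":"number"},"newtons":{"type":"number"}},"required":["plan"]}

```bash
mkdir -p pics; cat > h.py <<'E'
import numpy as np, cv2
from scipy.spatial.transform import Rotation as R
from workcell import sensors, viewer, env
def rot(a):
    a=np.array(a,float)
    if a.shape==(3,3): return a
    return (R.from_euler('xyz',a,degrees=True)).as_matrix()
def ray(p,px):
    u=np.array([(px[0]-p['cx'])/p['fx'],(px[1]-p['cy'])/p['fy']])
    s=u.copy()
    for _ in range(20): s=u/(1+p['k1']*(s@s))
    d=rot(p['attitude'])@np.array([s[0],s[1],1]); return np.array(p['position'],float),d/np.linalg.norm(d)
def atz(p,px,z):
    o,d=ray(p,px); return o+d*(z-o[2])/d[2]
def tri(rs):
    A=0;b=0
    for o,d in rs:
        M=np.eye(3)-np.outer(d,d); A=A+M; b=b+M@o
    x=np.linalg.solve(A,b); return x,[np.linalg.norm((np.eye(3)-np.outer(d,d))@(x-o)) for o,d in rs]
E
python3 - <<'E'
from h import *
P={n:viewer.grab_frame(n) for n in('side','top')}
for n,p in P.items():
    cv2.imwrite(f'pics/{n}0.png',p['img'][...,::-1]); print(n,p['position'],p['attitude'],p['fx'],p['k1'])
for k in ['knob_grip','pointer_tip','marker_tip','lever_grip','lying_brayer','key']:
    rs=[]
    for n,p in P.items():
        r=viewer.pinpoint(k,p)[:2]; print(k,n,[(np.round(q['location'],1),round(q['score'],2)) for q in r])
        if r: rs.append(ray(p,r[0]['location']))
    if len(rs)==2: x,e=tri(rs); print('  ',x.round(1),np.round(e,1))
print(sensors.state())
E
```

```text
side [515.40327902 870.06061256 763.20808135] [-124.8155445    -0.91824162  179.20328418] 415.81806423881864 -0.06020697095115089
top [ 314.40453239  -33.0499275  1111.32380701] [-167.92008386   -0.24428247  -89.2680982 ] 416.5211290959951 -0.09670072713826638
knob_grip side [(array([272.2, 199.4]), 0.65)]
knob_grip top [(array([267.2, 206.8]), 0.92)]
   [508.7   6.2 205.4] [3.4 3.4]
pointer_tip side [(array([286.6, 214.4]), 0.84)]
pointer_tip top [(array([277.3, 237.9]), 0.93)]
   [459.5 -18.  140.7] [7.7 7.7]
marker_tip side [(array([288.7, 222.9]), 0.49), (array([281.8, 200.6]), 0.21)]
marker_tip top [(array([250.5, 234.1]), 0.53), (array([264.1, 205.1]), 0.49)]
   [460.8  44.3 159.6] [3.7 3.7]
lever_grip side [(array([288.3, 182.4]), 0.56)]
lever_grip top [(array([248.2, 234.7]), 0.51), (array([303.5, 231.7]), 0.5)]
   [454.2  38.7 269.5] [14.9 14.9]
lying_brayer side [(array([280.7, 198.7]), 0.79)]
lying_brayer top [(array([386.4, 239.2]), 0.81)]
   [ 472.2 -309.     3.3] [1. 1.]
key side [(array([262.3, 342.5]), 0.72)]
key top [(array([303.5, 227.7]), 0.59), (array([169.3, 214.1]), 0.58)]
   [ 557.  -102.2 -478.6] [23.7 23.7]
{'time_s': 0.7, 'qpos': array([ 6.39986613e+01,  1.83094997e+01,  8.96408734e+01,  1.42153910e-03,
        7.20433704e+01, -1.14518907e+00]), 'qvel': array([-0.04526228,  0.05004601, -0.05198681,  0.08831251, -0.05338142,
        0.12025562]), 'effort': array([-6.87727243e-04, -4.12224233e+01, -2.32191145e+01,  7.26619293e-02,
        3.75407806e-02,  1.00975296e-05]), 'ee_pos': array([241.68204819, 521.74178738, 227.98729238]), 'ee_rot': array([ 1.79993718e+02, -1.22703185e-03,  1.55143412e+02]), 'force': array([-0.37527273, -0.16097724,  1.01075563]), 'torque': array([ 0.00812998, -0.02074145, -0.01467896]), 'gripper_force': 0.0, 'gripper_width': 91.26003739330591}
```

```bash
python3 - <<'E'
import cv2
a=cv2.imread('pics/side0.png'); b=cv2.imread('pics/top0.png')
A=cv2.resize(a[120:290,190:390],None,fx=4,fy=4,interpolation=cv2.INTER_CUBIC)[:600,:800]
A=cv2.resize(a[130:280,190:390],(800,600),interpolation=cv2.INTER_CUBIC)
B=cv2.resize(b[150:300,180:380],(800,600),interpolation=cv2.INTER_CUBIC)
cv2.imwrite('pics/sc.png',A);cv2.imwrite('pics/tc.png',B)
E
```

```text
(no output)
```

View pics/sc.png

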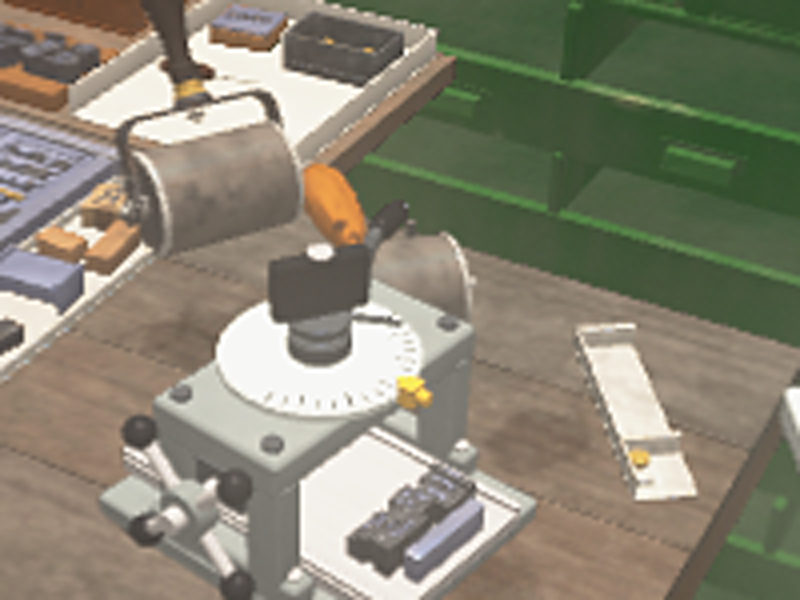

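View pics/tc.png

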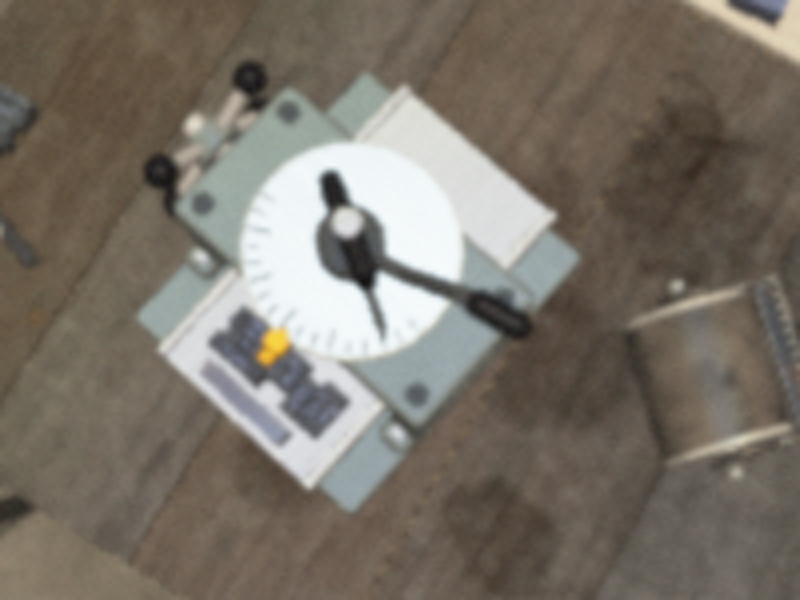

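View pics/top0.png

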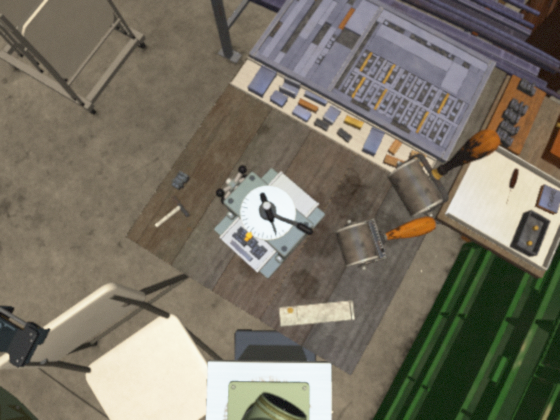

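Side crop: knob at (320,290), brass marker at (412,390), pointer tip at (400,321), lever grip at (395,215). Top crop: knob (347,222), marker (272,347), pointer tip (383,340), lever grip (500,315). I'll fit these together as one model.

```bash
cat >> h.py <<'E'
def proj(p,X):
    c=rot(p['attitude']).T@(np.array(X,float)-np.array(p['position'])); s=c[:2]/c[2]; s=s*(1+p['k1']*(s@s))
    return np.array([s[0]*p['fx']+p['cx'],s[1]*p['fy']+p['cy']])
def dialpts(p,C,zoff=0):
    # white mask outline near dial
    hsv=cv2.cvtColor(p['img'],cv2.COLOR_RGB2HSV); m=((hsv[...,1]<30)&(hsv[...,2]>185)).astype(np.uint8)
    u=proj(p,C); n,l,st,ce=cv2.connectedComponentsWithStats(m)
    best=[i for i in range(1,n) if st[i,4]>300 and np.linalg.norm(ce[i]-u)<20]
    print('dial comps',[(ce[i].round(1),st[i].tolist()) for i in best])
    if not best: return None
    i=max(best,key=lambda i:st[i,4]); c,_=cv2.findContours((l==i).astype(np.uint8),cv2.RETR_EXTERNAL,cv2.CHAIN_APPROX_NONE)
    h=cv2.convexHull(max(c,key=len)); return h[:,0].astype(float)
E
python3 - <<'E'
from h import *
from scipy.optimize import least_squares
obs=[];D=[];C0=[508,6,155]
for n in('side','top'):
    p=viewer.grab_frame(n)
    d=dialpts(p,C0); D.append((p,d))
    for k in ['knob_grip','pointer_tip','marker_tip','lever_grip']:
        for q in viewer.pinpoint(k,p)[:3]:
            u=q['location']; print(n,k,np.round(u,1),round(q['score'],2))
            exp={'side':dict(knob_grip=(270,201),pointer_tip=(290,210),marker_tip=(290,225),lever_grip=(289,184)),'top':dict(knob_grip=(267,206),pointer_tip=(276,236),marker_tip=(251,233),lever_grip=(304,229))}[n][k]
            if np.hypot(*(np.array(u)-exp))<7: obs.append((p,k,np.array(u)));break
def model(v):
    x,y,zg,ap,am,al=v; f=lambda r,a,dz:np.array([x+r*np.cos(a),y+r*np.sin(a),zg+dz])
    return dict(knob_grip=f(0,0,0),pointer_tip=f(57,ap,-50),marker_tip=f(60,am,-50),lever_grip=f(96,al,-11))
def res(v):
    m=model(v); r=[(proj(p,m[k])-u) for p,k,u in obs]; r=list(np.concatenate(r))
    for p,d in D:
        if d is None: continue
        for u in d:
            X=atz(p,u,v[2]-50-v[6]); r.append((np.hypot(X[0]-v[0],X[1]-v[1])-66)*.45/3)
    return np.array(r)
r2=lambda v:np.append(res(v),(v[6]-3)/3)
s=least_squares(r2,[508,6,205,np.radians(-160),np.radians(140),np.radians(-120),3],loss='soft_l1')
v=s.x;print(v[:3].round(1),np.degrees(v[3:6]).round(1),v[6])
m=model(v)
for p,k,u in obs: print(k,m[k].round(1),(proj(p,m[k])-u).round(1))
for p,d in D:
    if d is not None: print(np.round([np.hypot(*(atz(p,u,v[2]-50-v[6])-[*v[:2],0])[:2]) for u in d],0))
E
```

```text
dial comps [(array([266.9, 223.1]), [229, 200, 79, 47, 1439])]
side knob_grip [270.5 199.2] 0.94
side pointer_tip [282.4 213.3] 0.57
side lever_grip [289.1 182.9] 0.57
dial comps [(array([268.7, 215.1]), [220, 172, 98, 100, 3397])]
top knob_grip [266.8 206.5] 0.84
top pointer_tip [274.3 235.1] 0.69
top marker_tip [252.1 232.8] 0.38
top lever_grip [303.4 230.4] 0.56Traceback (most recent call last):
  File "<stdin>", line 23, in <module>
    return func(*args, **kwargs)
    vector_fun = VectorFunction(
        fun_wrapped,
    ...<6 lines>...
        workers=workers
    )
    self._update_fun()
    ~~~~~~~~~~~~~~~~^^
    self.f = self.fun_wrapped(xp_copy(self.x))
             ~~~~~~~~~~~~~~~~^^^^^^^^^^^^^^^^^
    return np.atleast_1d(self.fun(x))
                         ~~~~~~~~^^^
    return self.f(x, *self.args, **self.kwargs)
           ~~~~~~^^^^^^^^^^^^^^^^^^^^^^^^^^^^^^
  File "<stdin>", line 22, in <lambda>
  File "<stdin>", line 16, in res
  File "<stdin>", line 13, in model
ValueError: too many values to unpack (expected 6)
```

```bash
cat > fit.py <<'E'
from h import *
from scipy.optimize import least_squares
def yellow(p,u0):
    h=cv2.cvtColor(p['img'],cv2.COLOR_RGB2HSV); m=((h[...,0]>17)&(h[...,0]<32)&(h[...,1]>150)&(h[...,2]>120)).astype(np.uint8)
    n,l,st,ce=cv2.connectedComponentsWithStats(m); c=[(ce[i],st[i,4]) for i in range(1,n) if np.hypot(*(ce[i]-u0))<12 and st[i,4]>5]
    return max(c,key=lambda t:t[1]) if c else None
KEYS=['knob_grip','pointer_tip','marker_tip','lever_grip']
def model(v):
    x,y,zg,ap,am,al=v[:6]; f=lambda r,a,dz:np.array([x+r*np.cos(a),y+r*np.sin(a),zg+dz])
    return dict(knob_grip=f(0,0,0),pointer_tip=f(57,ap,-50),marker_tip=f(60,am,-50),lever_grip=f(96,al,-11),body=f(71,am,-47))
def run(v0,N=3,gate=6,dial=True):
    obs=[];D=[]; v0=np.array(v0,float); m0=model(v0)
    for it in range(N):
      for n in('side','top'):
        p=viewer.grab_frame(n)
        if it==0:
            if dial: D.append((p,dialpts(p,m0['marker_tip']*0+[v0[0],v0[1],v0[2]-53])))
            y=yellow(p,proj(p,m0['body'])); print(n,'yellow',y,proj(p,m0['body']))
            if y: obs.append((n,p,'body',y[0],3))
        for k in KEYS:
            for q in viewer.pinpoint(k,p)[:4]:
                u=np.array(q['location'])
                if np.hypot(*(u-proj(p,m0[k])))<gate: obs.append((n,p,k,u,1));break
    def res(v):
        m=model(v); r=[(proj(p,m[k])-u)*w for n,p,k,u,w in obs]; r=list(np.concatenate(r))
        for p,d in D:
            if d is None: continue
            for u in d:
                X=atz(p,u,v[2]-50-v[6]); e=(np.hypot(X[0]-v[0],X[1]-v[1])-66)*.45; r.append(np.clip(e,-2,2)/2)
        return np.append(np.array(r),(v[6]-3)/2)
    s=least_squares(res,v0,loss='soft_l1'); v=s.x; m=model(v)
    print('axis',v[:3].round(1),'ap am al',np.degrees(v[3:6]).round(1),v[6].round(1))
    for n in('side','top'):
        for k in KEYS+['body']:
            e=[u-proj(p,m[k]) for nn,p,kk,u,w in obs if nn==n and kk==k]
            if e: print(n,k,len(e),np.median(e,0).round(1),np.ptp(e,0).round(1))
    print({k:x.round(1) for k,x in m.items()})
    for p,d in D:
        if d is not None: print(np.round([np.hypot(*(atz(p,u,v[2]-50-v[6])-[*v[:2],0])[:2]) for u in d],0))
    return v
E
python3 - <<'E'
from fit import *
v=run([508,6,205,np.radians(-160),np.radians(140),np.radians(-125),3],gate=9)
np.save('v.npy',v)
E
```

```text
dial comps [(array([266.9, 223.1]), [229, 200, 79, 47, 1436])]
side yellow (array([293.36, 226.56]), np.int32(25)) [293.24029542 225.53256647]
dial comps [(array([268.7, 215.1]), [220, 172, 98, 100, 3396])]
top yellow (array([248.02631579, 236.31578947]), np.int32(38)) [247.5727899  235.66230704]
axis [509.5   7.1 204.8] ap am al [-157.2  142.8 -117.4] 2.9
side knob_grip 3 [1.  1.9] [2.6 3.5]
side pointer_tip 3 [-4.3  0.3] [1.5 3. ]
side marker_tip 2 [-1.7 -1.6] [0.8 1.9]
side lever_grip 3 [ 0.8 -3.1] [1.4 0.5]
side body 1 [-0.1  1.3] [0. 0.]
top knob_grip 3 [ 1.9 -3. ] [4.2 0.7]
top pointer_tip 3 [-0.7  2.5] [3.1 3.4]
top marker_tip 3 [0.8 0.8] [1.8 0.8]
top lever_grip 3 [-0.1 -1.2] [4.6 4. ]
top body 1 [-0.2  0.4] [0. 0.]
{'knob_grip': array([509.5,   7.1, 204.8]), 'pointer_tip': array([457. , -14.9, 154.8]), 'marker_tip': array([461.8,  43.4, 154.8]), 'lever_grip': array([465.3, -78.1, 193.8]), 'body': array([453. ,  50.1, 157.8])}
[ 88.  99.  98.  66. 119. 120. 118. 109. 109. 113. 113.  66.  66.  66.
  87.]
[105. 119. 119. 108.  93. 100. 130. 138. 127. 119. 119. 124. 123.  68.
  69. 104.]
```

```bash
cat > dial.py <<'E'
from h import *
from scipy.optimize import least_squares
from fit import yellow
def edge(p,c,z,r0=56,r1=78):
    g=cv2.GaussianBlur(p['img'].astype(np.float32).min(2),(0,0),.7); out=[]
    for a in np.radians(np.arange(0,360,5)):
        rr=np.arange(r0,r1,.5); P=np.array([proj(p,[c[0]+r*np.cos(a),c[1]+r*np.sin(a),z]) for r in rr]).astype(np.float32)
        s=cv2.remap(g,P[:,0][None],P[:,1][None],cv2.INTER_LINEAR)[0]; d=s[4:]-s[:-4]; i=d.argmin()
        if d[i]<-25 and s[max(i-3,0)]>170: out.append((a,rr[i]+1))
    return np.array(out)
def centre(p,c,z):
    c=np.array(c[:2],float)
    for _ in range(4):
        E=edge(p,c,z); f=lambda q:(E[:,1]-q[2]-q[0]*np.cos(E[:,0])-q[1]*np.sin(E[:,0]))
        s=least_squares(f,[0,0,66],loss='soft_l1',f_scale=.7); c=c+s.x[:2]
    return c,s.x[2],len(E),np.median(abs(f(s.x)))
E
python3 - <<'E'
from dial import *
v=np.load('v.npy')
for n in('top','side'):
    p=viewer.grab_frame(n)
    for z in (148,152,156):
        c,r,k,e=centre(p,v[:2],z); b=[71*np.cos(v[4]),71*np.sin(v[4])]
        y=yellow(p,proj(p,[c[0]+b[0],c[1]+b[1],z+6])); Y=atz(p,y[0],z+6)[:2]-c
        print(n,z,c.round(1),r.round(1),k,e.round(2),'marker az',np.degrees(np.arctan2(Y[1],Y[0])).round(1),np.hypot(*Y).round(1))
E
```

```text
top 148 [512.2   7.7] 65.7 19 0.44 marker az 144.0 73.8
top 152 [511.4   7.6] 65.4 21 0.49 marker az 144.1 73.5
top 156 [510.4   7.4] 65.2 22 0.49 marker az 144.0 73.1
side 148 [511.7   3.2] 66.3 25 0.72 marker az 141.1 75.3
side 152 [511.9   9. ] 65.8 25 0.33 marker az 141.2 74.9
side 156 [511.6  14.3] 65.5 27 0.39 marker az 140.9 74.4
```

Call:
{"fn": "step_arm", "kwargs": {
  "plan": [0,0,-3,0,0,0.12,0,0,-3,0,0,0.12,0,0,0,0,0,0.12,0,0,0,0,0,0.12,0,0,0,0,0,0.12]
}}

```text
time_s: 3.22
ee_pos: [241.8, 521.9, 288.7]
ee_rot: [179.9, -0.0, 120.4]
force: [0.2, -0.9, -0.3]
gripper_width: 91.2
gripper_force: 0.0
```

Call:
{"fn": "step_arm", "kwargs": {
  "plan": [0,0,0,0,0,0.125,0,0,0,0,0,0.125,0,0,0,0,0,0.125,0,0,0,0,0,0.125,0,0,0,0,0,0.125]
}}

```text
time_s: 3.63
ee_pos: [241.7, 521.7, 288.0]
ee_rot: [180.0, -0.0, 84.6]
force: [0.3, 1.5, -0.4]
gripper_width: 91.2
gripper_force: 0.0
```

Call:
{"fn": "step_arm", "kwargs": {
  "plan": [0,0,0,0,0,0.125,0,0,0,0,0,0.125,0,0,0,0,0,0.125,0,0,0,0,0,0]
}}

```text
time_s: 3.97
ee_pos: [241.7, 521.7, 287.9]
ee_rot: [180.0, -0.0, 63.4]
force: [0.1, 0.6, 0.4]
gripper_width: 91.5
gripper_force: 0.0
```

Call:
{"fn": "step_arm", "kwargs": {
  "plan": [-2.7,2.96,0,0,0,0,-2.7,2.96,0,0,0,0,-2.7,2.96,0,0,0,0,-2.7,2.96,0,0,0,0,-2.7,2.96,0,0,0,0]
}}

```text
time_s: 4.38
ee_pos: [314.0, 333.2, 288.0]
ee_rot: [180.0, -0.0, 63.7]
force: [0.9, -0.1, -0.2]
gripper_width: 91.1
gripper_force: 0.0
```

Call:
{"fn": "step_arm", "kwargs": {
  "plan": [-2.7,2.96,0,0,0,0,-2.7,2.96,0,0,0,0,-2.7,2.96,0,0,0,0,-2.7,2.96,0,0,0,0,-2.7,2.96,0,0,0,0]
}}

```text
time_s: 4.8
ee_pos: [386.1, 146.1, 288.3]
ee_rot: [180.0, -0.0, 63.7]
force: [0.7, 0.1, -0.6]
gripper_width: 91.1
gripper_force: 0.0
```

Call:
{"fn": "step_arm", "kwargs": {
  "plan": [-2.7,2.96,0,0,0,0,-2.7,2.96,0,0,0,0,-2.7,2.96,0,0,0,0,-2.7,2.96,0,0,0,0,-2.7,2.96,0,0,0,0]
}}

```text
time_s: 5.22
ee_pos: [458.3, -41.0, 288.3]
ee_rot: [180.0, -0.0, 63.7]
force: [0.4, 0.9, -0.1]
gripper_width: 90.9
gripper_force: 0.0
```

Call:
{"fn": "step_arm", "kwargs": {
  "plan": [-2.8,2.5,0,0,0,0,0,0,0,0,0,0]
}}

```text
time_s: 5.38
ee_pos: [469.5, -80.8, 287.7]
ee_rot: [179.9, 0.1, 63.3]
force: [0.5, 0.7, -0.1]
gripper_width: 91.1
gripper_force: 0.0
```

```bash
python3 - <<'E'
from h import *
P=[viewer.grab_frame(n) for n in('side','top')]
A=cv2.resize(P[0]['img'][100:250,200:400],(400,300));B=cv2.resize(P[1]['img'][150:300,200:400],(400,300))
I=np.vstack([A,B]); I=np.hstack([cv2.resize(P[0]['img'][125:275,190:290],(400,600),interpolation=2),cv2.resize(P[1]['img'][150:300,230:330],(400,600),interpolation=2)]) if 0 else np.hstack([cv2.resize(P[0]['img'][100:250,240:340],(400,600),interpolation=2),cv2.resize(P[1]['img'][150:300,240:340],(400,600),interpolation=2)])
cv2.imwrite('pics/a.png',I[...,::-1])
for p in P:
    print([(np.round(q['location'],1),round(q['score'],2)) for q in viewer.pinpoint('lever_grip',p)[:3]], proj(p,[467.8,-77.7,193]),proj(p,sensors.state()['ee_pos']))
print(sensors.state()['ee_pos'],sensors.state()['qpos'])
E
```

```text
[(array([289.9, 183.3]), 0.44)] [286.14069088 185.9430047 ] [287.31821376 154.27468792]
[] [304.32135033 227.87031393] [305.03344699 220.21224692]
[467.57114489 -74.46525135 287.876139  ] [-1.04655176e+01  7.06076383e+00  9.58985174e+01  3.74461656e-02
  7.70681127e+01  1.59487243e+01]
```

View pics/a.png

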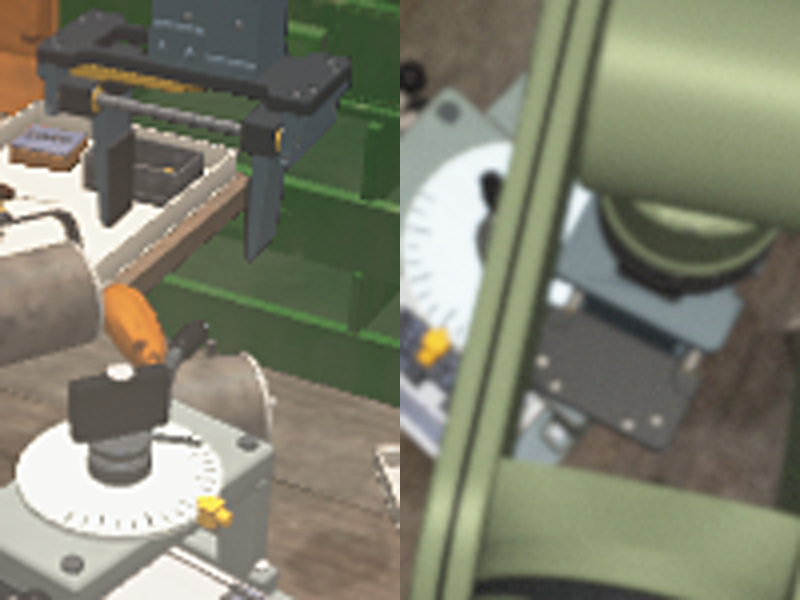

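Side view: the lever grip is at about (287.5,185.5), midway under the open jaws, within 1.5 px of the prediction. Lowering to grip.

Call:
{"fn": "step_arm", "kwargs": {
  "plan": [0,0,3.3,0,0,0,0,0,3.3,0,0,0,0,0,3.4,0,0,0,0,0,0,0,0,0],
  "hand": 6
}}

```text
time_s: 5.92
ee_pos: [463.2, -72.7, 182.6]
ee_rot: [-179.3, 0.2, 63.7]
force: [-1.2, 0.5, -0.6]
gripper_width: 67.6
gripper_force: 0.0
```

Call:
{"fn": "step_arm", "kwargs": {
  "plan": [0,0,0,0,0,0,0,0,0,0,0,0,0,0,0,0,0,0,0,0,0,0,0,0,0,0,0,0,0,0],
  "hand": 2.6,
  "newtons": 10
}}

```text
time_s: 6.33
ee_pos: [468.8, -75.2, 189.5]
ee_rot: [179.8, -0.1, 63.5]
force: [-0.1, -0.8, 0.9]
gripper_width: 34.1
gripper_force: 0.0
```

Call:
{"fn": "step_arm", "kwargs": {
  "plan": [0,0,0,0,0,0,0,0,0,0,0,0,0,0,0,0,0,0],
  "hand": 1.0,
  "newtons": 6
}}

```text
time_s: 6.58
ee_pos: [468.0, -75.2, 188.3]
ee_rot: [180.0, -0.0, 63.5]
force: [-0.4, 0.7, 2.4]
gripper_width: 16.9
gripper_force: 6.0
```

Call:
{"fn": "step_arm", "kwargs": {
  "plan": [0,0,0,0,0,0,0,0,0,0,0,0,0.025,0.47,0,0,0,-0.05,0.025,0.47,0,0,0,-0.05,0.025,0.47,0,0,0,-0.05],
  "newtons": 40,
  "hand": 1.0
}}

```text
time_s: 7.0
ee_pos: [480.8, -80.9, 188.3]
ee_rot: [-180.0, 0.1, 72.2]
force: [-2.0, -3.8, 4.4]
gripper_width: 16.0
gripper_force: 40.0
```

Call:
{"fn": "step_arm", "kwargs": {
  "plan": [0.05,0.94,0,0,0,-0.1,0.05,0.94,0,0,0,-0.1,0.05,0.94,0,0,0,-0.1,0.05,0.94,0,0,0,-0.1,0,0,0,0,0,0]
}}

```text
time_s: 7.42
ee_pos: [519.7, -85.9, 188.3]
ee_rot: [179.9, 0.2, 95.2]
force: [1.2, -5.4, 1.5]
gripper_width: 15.9
gripper_force: 40.0
```

Call:
{"fn": "step_arm", "kwargs": {
  "plan": [0,0,0,0,0,0,0,0,0,0,0,0,0,0,0,0,0,0,0,0,0,0,0,0],
  "hand": 6
}}

```text
time_s: 7.75
ee_pos: [517.8, -83.8, 187.6]
ee_rot: [-179.9, -0.0, 95.0]
force: [0.5, -0.2, -0.1]
gripper_width: 39.7
gripper_force: 0.0
```

Call:
{"fn": "step_arm", "kwargs": {
  "plan": [0,0,-3.5,0,0,0,0,0,-3.5,0,0,0,0,0,-3.5,0,0,0,0,0,0,0,0,-0.12,0,0,0,0,0,-0.12]
}}

```text
time_s: 8.17
ee_pos: [519.2, -84.1, 295.6]
ee_rot: [179.7, 0.1, 109.1]
force: [0.2, 0.3, -1.8]
gripper_width: 60.3
gripper_force: 0.0
```

```bash
python3 - <<'E'
from dial import *
p=viewer.grab_frame('top'); q=viewer.grab_frame('side'); c=np.array([511.4,7.8])
for pp,u,z in((p,(275.75,234.5),154),(p,(274.3,235.1),154),(q,(289.8,210.4),154)):
    X=atz(pp,u,z)[:2]-c; print('pointer',np.degrees(np.arctan2(X[1],X[0])),np.hypot(*X))
for k in('lever_grip','pointer_tip','marker_tip','knob_grip'):
    for pp,z in((q,dict(lever_grip=193).get(k,154)),(p,dict(lever_grip=193).get(k,154))):
        for r in viewer.pinpoint(k,pp)[:2]:
            X=atz(pp,r['location'],z)[:2]-c; print(k,np.round(r['location'],1),round(r['score'],2),np.degrees(np.arctan2(X[1],X[0])).round(1),np.hypot(*X).round(1))
cv2.imwrite('pics/b.png',cv2.resize(q['img'][130:250,220:380],(800,600),interpolation=2)[...,::-1])
E
```

```text
pointer -158.46089631278684 57.58074468663312
pointer -162.06928315229396 57.81980366517091
pointer -152.24605090755446 59.142866530368075
lever_grip [267.1 180.4] 0.45 -86.4 114.2
lever_grip [308.  204.6] 0.49 -84.0 94.2
pointer_tip [286.7 212.2] 0.96 -156.4 48.0
pointer_tip [286.1 223.6] 0.37 143.2 51.0
marker_tip [287.2 222.9] 0.49 147.8 51.6
marker_tip [252.  232.8] 0.4 145.9 60.8
knob_grip [270.3 200. ] 0.72 -91.3 76.6
```

View pics/b.png

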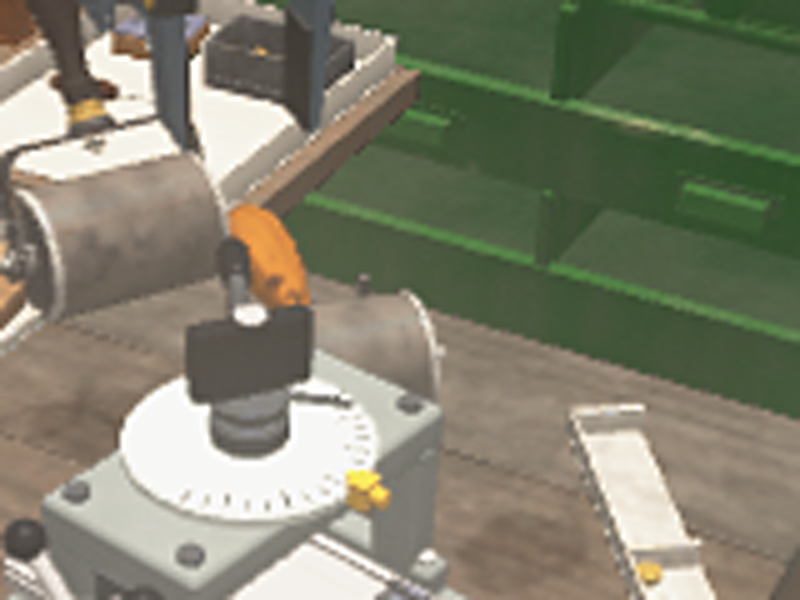

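Side view: lever upright at (232,265), i.e. swung off; pointer tip at (350,402), marker at (368,490), both unchanged. On to the knob.

Call:
{"fn": "step_arm", "kwargs": {
  "plan": [3.0,0.75,0,0,0,0,3.0,0.75,0,0,0,0,3.0,0.75,0,0,0,0,0,0,0,0,0,-0.125,0,0,0,0,0,-0.125],
  "hand": 5
}}

```text
time_s: 9.08
ee_pos: [510.5, 9.9, 292.9]
ee_rot: [180.0, -0.0, 123.5]
force: [-1.1, -0.1, 0.4]
gripper_width: 50.1
gripper_force: 0.0
```

Call:
{"fn": "step_arm", "kwargs": {
  "plan": [0,0,0,0,0,-0.125,0,0,0,0,0,-0.125,0,0,0,0,0,-0.125,0,0,0,0,0,-0.125,0,0,0,0,0,-0.125]
}}

```text
time_s: 9.5
ee_pos: [510.7, 8.3, 292.8]
ee_rot: [180.0, -0.0, 159.2]
force: [-0.0, 1.0, -0.3]
gripper_width: 49.9
gripper_force: 0.0
```

Call:
{"fn": "step_arm", "kwargs": {
  "plan": [0,0,0,0,0,-0.125,0,0,0,0,0,-0.125,0,0,0,0,0,-0.125,0,0,0,0,0,-0.125,0,0,0,0,0,-0.125]
}}

```text
time_s: 9.92
ee_pos: [510.7, 8.3, 292.8]
ee_rot: [180.0, -0.0, -165.0]
force: [-0.7, 0.5, 0.6]
gripper_width: 50.0
gripper_force: 0.0
```

Call:
{"fn": "step_arm", "kwargs": {
  "plan": [0,0,0,0,0,-0.125,0,0,0,0,0,0,0,0,0,0,0,0]
}}

```text
time_s: 10.17
ee_pos: [510.7, 8.3, 292.9]
ee_rot: [180.0, -0.0, -158.4]
force: [0.3, 0.5, 0.1]
gripper_width: 50.2
gripper_force: 0.0
```

```bash
python3 - <<'E'
from h import *
for _ in range(3):
    viewer.grab_frame('side'); s=sensors.state(); print(s['ee_pos'].round(1),s['ee_rot'].round(1),s['qpos'].round(1))
E
```

```text
[510.7   8.2 292.8] [ 180.    -0.  -158.3] [  -0.4   10.4   91.1    0.    78.5 -112. ]
[510.7   8.3 292.9] [ 180.    -0.  -158.3] [  -0.4   10.4   91.1    0.    78.5 -112.1]
[510.7   8.3 292.9] [ 180.    -0.  -158.3] [  -0.4   10.4   91.1    0.    78.5 -112.1]
```

Call:
{"fn": "step_arm", "kwargs": {
  "plan": [0,0,3.0,0,0,0,0,0,3.0,0,0,0,0,0,2.9,0,0,0,0,0,0,0,0,0],
  "hand": 5
}}

```text
time_s: 10.65
ee_pos: [507.0, 8.3, 198.8]
ee_rot: [179.7, -0.6, -158.2]
force: [-1.5, 0.1, 0.1]
gripper_width: 49.9
gripper_force: 0.0
```

Call:
{"fn": "step_arm", "kwargs": {
  "plan": [0,0,0,0,0,0,0,0,0,0,0,0,0,0,0,0,0,0,0,0,0,0,0,0,0,0,0,0,0,0],
  "hand": 1.0,
  "newtons": 8
}}

```text
time_s: 11.07
ee_pos: [511.5, 8.3, 205.3]
ee_rot: [-179.9, 0.2, -158.2]
force: [0.3, 1.0, 0.1]
gripper_width: 19.6
gripper_force: 0.0
```

Call:
{"fn": "step_arm", "kwargs": {
  "plan": [0,0,0,0,0,0,0,0,0,0,0,0],
  "newtons": 20
}}

```text
time_s: 11.23
ee_pos: [512.4, 5.9, 205.3]
ee_rot: [-179.6, 0.2, -158.1]
force: [2.6, -8.6, 2.1]
gripper_width: 13.8
gripper_force: 20.0
```

```bash
python3 - <<'E'
from h import *
q=viewer.grab_frame('side'); s=sensors.state(); print({k:np.round(v,2) for k,v in s.items()})
cv2.imwrite('pics/c.png',cv2.resize(q['img'][130:250,220:380],(800,600),interpolation=2)[...,::-1])
E
```

```text
{'time_s': np.float64(11.28), 'qpos': array([  -0.45,   13.5 ,   99.91,   -0.3 ,   66.32, -112.22]), 'qvel': array([-0.2 , -0.04, -0.09,  0.14,  0.12, -0.04]), 'effort': array([  4.  , -35.22, -20.46,   1.94,   0.69,   0.09]), 'ee_pos': array([512.39,   5.93, 205.28]), 'ee_rot': array([-1.7964e+02,  1.5000e-01, -1.5811e+02]), 'force': array([ 2.21, -8.06,  1.21]), 'torque': array([-1.01, -0.25,  0.07]), 'gripper_force': np.float64(20.0), 'gripper_width': np.float64(13.94)}
```

View pics/c.png

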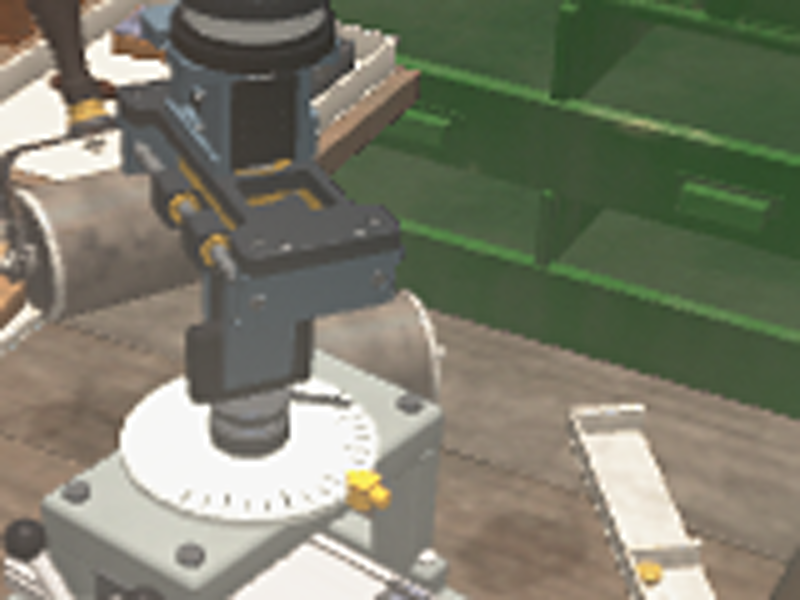

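Jaws closed on 14 mm, bar held; the arm was pulled 3 mm across the bar, so I correct that, then turn most of the way.

Call:
{"fn": "step_arm", "kwargs": {
  "plan": [0,-0.3,0,0,0,0,0,0,0,0,0,0.08,0,0,0,0,0,0.1,0,0,0,0,0,0.1,0,0,0,0,0,0.1]
}}

```text
time_s: 11.7
ee_pos: [512.5, 5.5, 205.3]
ee_rot: [180.0, 0.1, 179.8]
force: [0.4, -0.5, 3.3]
gripper_width: 13.8
gripper_force: 20.0
```

Call:
{"fn": "step_arm", "kwargs": {
  "plan": [0,0,0,0,0,0.1,0,0,0,0,0,0.1,0,0,0,0,0,0.1,0,0,0,0,0,0.1,0,0,0,0,0,0]
}}

```text
time_s: 12.12
ee_pos: [512.4, 5.3, 205.3]
ee_rot: [180.0, 0.1, 157.0]
force: [-0.8, -0.6, 5.7]
gripper_width: 14.0
gripper_force: 20.0
```

```bash
python3 - <<'E'
from h import *
P=[viewer.grab_frame(n) for n in ('side','top')]; s=sensors.state(); print({k:np.round(s[k],2) for k in('ee_pos','ee_rot','force','torque','gripper_width')})
for p in P: print([(np.round(q['location'],1),round(q['score'],2)) for k in('pointer_tip','marker_tip') for q in viewer.pinpoint(k,p)[:2]])
cv2.imwrite('pics/d.png',np.hstack([cv2.resize(P[0]['img'][180:240,240:320],(400,300),interpolation=2),cv2.resize(P[1]['img'][190:250,230:310],(400,300),interpolation=2)])[...,::-1])
E
```

```text
{'ee_pos': array([512.43,   5.25, 205.26]), 'ee_rot': array([1.7997e+02, 1.3000e-01, 1.5727e+02]), 'force': array([-1.62, -1.29,  5.55]), 'torque': array([-0.33,  0.12, -0.12]), 'gripper_width': np.float64(13.77)}
[(array([284.9, 220. ]), 0.88), (array([287.3, 224.2]), 0.63)]
[(array([256.9, 234.7]), 0.64)]
```

View pics/d.png

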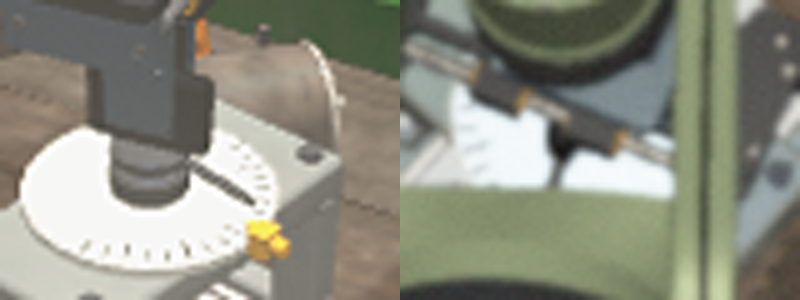

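```bash
python3 - <<'E'
from dial import *
q=viewer.grab_frame('side'); p=viewer.grab_frame('top')
def az(pp,u,z,c): X=atz(pp,u,z)[:2]-c; return np.degrees(np.arctan2(X[1],X[0])).round(1)%360,np.hypot(*X).round(1)
for z in(148,150,152):
    c,r,k,e=centre(q,[512,5],z); print(z,c.round(1),r.round(1),k,e.round(2))
    for h in(0,1.5,3): print('  h',h,'p202',az(q,(290,210.4),z+h,c),'p157',az(q,(290.6,220.8),z+h,c),'mk tip?',az(q,(289.6,225.6),z+h,c))
    for h in (3,6,9): y=yellow(q,(293,226))[0]; print('  body h',h,y,az(q,y,z+h,c))
# top: use dial centre known earlier (511.8,7.6)@150
y=yellow(p,(248,236)); print('top now',y, )
I=cv2.imread('pics/top0.png')[...,::-1].copy(); P=dict(p); P['img']=I
c,r,k,e=centre(P,[512,6],151); print('top',c,r,k,e); y=yellow(P,(248,236))
print(y,[az(P,y[0],151+h,c) for h in(3,6,9)],'tip',az(P,(180+283/4,150+333/4),153,c),'ptr202',az(P,(275.75,234.5),152.5,c))
a=cv2.resize(I[218:248,232:282],(500,300),interpolation=2); b=cv2.resize(q['img'][205:235,270:320],(500,300),interpolation=2)
cv2.imwrite('pics/e.png',np.vstack([a,b])[...,::-1])
E
```

```text
148 [511.8   3.2] 66.2 26 0.51
  h 0 p202 (np.float64(210.6), np.float64(62.4)) p157 (np.float64(164.5), np.float64(55.4)) mk tip? (np.float64(144.9), np.float64(61.2))
  h 1.5 p202 (np.float64(208.9), np.float64(61.2)) p157 (np.float64(162.4), np.float64(55.9)) mk tip? (np.float64(143.3), np.float64(62.3))
  h 3 p202 (np.float64(207.1), np.float64(60.1)) p157 (np.float64(160.4), np.float64(56.4)) mk tip? (np.float64(141.7), np.float64(63.4))
  body h 3 [293.29166667 226.58333333] (np.float64(143.6), np.float64(73.0))
  body h 6 [293.29166667 226.58333333] (np.float64(141.0), np.float64(75.2))
  body h 9 [293.29166667 226.58333333] (np.float64(138.6), np.float64(77.6))
150 [511.8   6.1] 66.0 27 0.41
  h 0 p202 (np.float64(210.6), np.float64(62.3)) p157 (np.float64(164.5), np.float64(55.3)) mk tip? (np.float64(144.9), np.float64(61.0))
  h 1.5 p202 (np.float64(208.8), np.float64(61.1)) p157 (np.float64(162.4), np.float64(55.7)) mk tip? (np.float64(143.3), np.float64(62.1))
  h 3 p202 (np.float64(207.1), np.float64(59.9)) p157 (np.float64(160.4), np.float64(56.3)) mk tip? (np.float64(1
[... 575 characters left out ...]
 (np.float64(207.1), np.float64(59.9)) p157 (np.float64(160.5), np.float64(56.1)) mk tip? (np.float64(141.9), np.float64(63.1))
  body h 3 [293.29166667 226.58333333] (np.float64(143.8), np.float64(72.6))
  body h 6 [293.29166667 226.58333333] (np.float64(141.1), np.float64(74.8))
  body h 9 [293.29166667 226.58333333] (np.float64(138.7), np.float64(77.2))
top now None
top [511.67242739   7.25724819] 65.69162676152564 22 0.5918499357767948
(array([247.97435897, 236.25641026]), np.int32(39)) [(np.float64(143.4), np.float64(73.3)), (np.float64(143.7), np.float64(73.5)), (np.float64(144.1), np.float64(73.7))] tip (np.float64(143.9), np.float64(63.8)) ptr202 (np.float64(201.0), np.float64(57.4))
```

View pics/e.png

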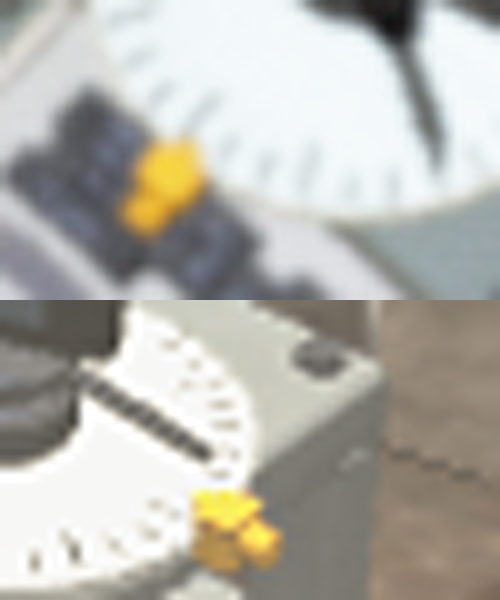

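The top view puts the marker at about 143.7°, and the side view agrees if the rider straddles the rim. The pointer stands at 157.2° (157.3° by the tool yaw).

Call:
{"fn": "step_arm", "kwargs": {
  "plan": [0,0,0,0,0,0.075,0,0,0,0,0,0.075,0,0,0,0,0,0.075,0,0,0,0,0,0,0,0,0,0,0,0]
}}

```text
time_s: 12.93
ee_pos: [512.3, 5.1, 205.2]
ee_rot: [180.0, 0.1, 144.4]
force: [0.1, -1.2, 4.9]
gripper_width: 14.1
gripper_force: 20.0
```

Call:
{"fn": "step_arm", "kwargs": {
  "plan": [0,0,0,0,0,0,0,0,0,0,0,0,0,0,0,0,0,0,0,0,0,0,0,0,0,0,0,0,0,0],
  "hand": 5
}}

```text
time_s: 13.35
ee_pos: [511.7, 5.5, 203.7]
ee_rot: [-180.0, -0.0, 144.3]
force: [0.0, -0.2, 0.0]
gripper_width: 44.6
gripper_force: 0.0
```

Call:
{"fn": "step_arm", "kwargs": {
  "plan": [0,0,-3,0,0,0,0,0,-3,0,0,0,0,0,-3,0,0,0,0,0,0,0,0,0]
}}

```text
time_s: 13.68
ee_pos: [514.6, 5.5, 299.9]
ee_rot: [179.6, 0.5, 144.3]
force: [1.1, -0.3, 0.5]
gripper_width: 50.0
gripper_force: 0.0
```

Call:
{"fn": "step_arm", "kwargs": {
  "plan": [2,3,0,0,0,0.12,2,3,0,0,0,0.12,2,3,0,0,0,0.12,0,0,0,0,0,0.12,0,0,0,0,0,0.12]
}}

```text
time_s: 14.1
ee_pos: [528.1, 111.7, 293.1]
ee_rot: [-179.9, -0.0, 110.1]
force: [0.1, -1.0, 1.2]
gripper_width: 50.2
gripper_force: 0.0
```

```bash
python3 - <<'E'
from h import *
P=[viewer.grab_frame(n) for n in ('side','top')]
for p in P: print([(k,np.round(q['location'],1),round(q['score'],2)) for k in('pointer_tip','marker_tip') for q in viewer.pinpoint(k,p)[:2]])
cv2.imwrite('pics/f.png',np.vstack([cv2.resize(P[0]['img'][195:240,250:310],(400,300),interpolation=2),cv2.resize(P[1]['img'][195:240,240:300],(400,300),interpolation=2)])[...,::-1])
E
```

```text
[('pointer_tip', array([286.8, 225.6]), 0.82), ('marker_tip', array([289.1, 222.1]), 0.59)]
[('pointer_tip', array([256.7, 233.7]), 0.8), ('marker_tip', array([252.7, 232.6]), 0.37)]
```

View pics/f.png

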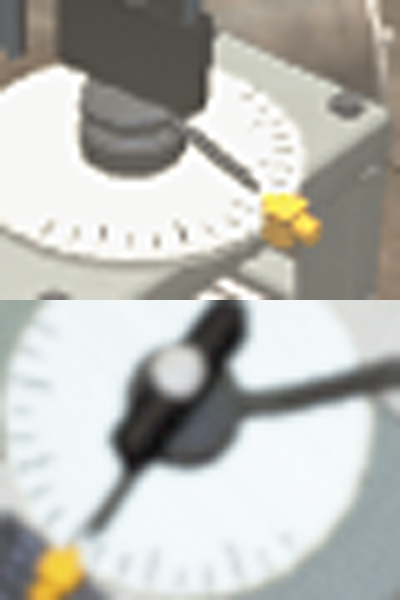

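Both views show the pointer aimed at the marker: the top crop has the tip at (90,535) and the marker's tip at about (78,548). I'll check numerically along rings.

```bash
cat > chk.py <<'E'
from dial import *
def chk(n='top'):
    p=viewer.grab_frame(n); c,r,k,e=centre(p,[511.7,7.3],151); print(n,c.round(1),r.round(1),k,e.round(2))
    g=p['img'].astype(np.float32); A=np.arange(110,175,.25)
    def prof(rad,z,im):
        U=np.array([proj(p,[c[0]+rad*np.cos(a),c[1]+rad*np.sin(a),z]) for a in np.radians(A)]).astype(np.float32)
        return cv2.remap(im,U[:,0][None],U[:,1][None],cv2.INTER_LINEAR)[0]
    for rad,h in((36,12),(40,10),(44,8),(48,6),(52,4),(55,3)):
        d=np.clip(np.percentile(g.min(2),98)*0+prof(rad,151+h,255-g.min(2))-60,0,None); print('ptr',rad,(A*d).sum()/d.sum(),d.max(),end='; ')
    print()
    for rad in(62,65,68,72,76):
        o=[]
        for h in(2,6):
            w=np.clip(prof(rad,151+h,g[...,0]-g[...,2])-60,0,None); o.append(round((A*w).sum()/w.sum(),1) if w.sum() else None)
        print('mk',rad,o,end='; ')
    print()
if __name__=='__main__': chk('top'); chk('side')
E
python3 chk.py
```

```text
top [511.4   7.5] 65.8 30 0.32
ptr 36 143.6516385274636 76.9541; ptr 40 143.57541056203468 75.71484; ptr 44 143.59935892222387 79.46582; ptr 48 143.3146510734506 79.36719; ptr 52 142.692271399742 54.0625; ptr 55 141.94814456708917 16.949219; 
mk 62 [np.float64(142.3), np.float64(142.8)]; mk 65 [np.float64(142.7), np.float64(143.2)]; mk 68 [np.float64(142.8), np.float64(143.3)]; mk 72 [np.float64(143.0), np.float64(143.5)]; mk 76 [np.float64(143.4), np.float64(143.9)]; 
side [511.9   7.2] 66.0 26 0.5
ptr 36 148.77628438947656 74.46875; ptr 40 149.30764972317505 78.875; ptr 44 149.2876130117811 81.0625; ptr 48 149.76302702782885 71.53125; ptr 52 149.03308388183822 66.4375; ptr 55 147.76628587860094 17.835938; 
mk 62 [np.float64(146.0), np.float64(143.1)]; mk 65 [np.float64(146.0), np.float64(142.2)]; mk 68 [np.float64(145.7), np.float64(142.1)]; mk 72 [np.float64(144.3), np.float64(141.7)]; mk 76 [np.float64(140.8), np.float64(140.1)];
```

Top view: pointer 143.4°, marker 143.0°, so they are aligned to about 0.5 mm. Back to the lever.

Call:
{"fn": "step_arm", "kwargs": {
  "plan": [0,0,0,0,0,0.125,0,0,0,0,0,0.125,0,0,0,0,0,0],
  "hand": 5
}}

```text
time_s: 14.75
ee_pos: [528.1, 109.4, 294.0]
ee_rot: [180.0, -0.0, 95.9]
force: [0.3, 0.1, 0.7]
gripper_width: 49.7
gripper_force: 0.0
```

Call:
{"fn": "step_arm", "kwargs": {
  "plan": [-3.9,-0.58,0,0,0,0,-3.9,-0.58,0,0,0,0,-3.9,-0.58,0,0,0,0,-3.9,-0.58,0,0,0,0,-3.9,-0.58,0,0,0,0]
}}

```text
time_s: 15.17
ee_pos: [519.0, -89.0, 294.1]
ee_rot: [180.0, 0.0, 96.2]
force: [1.7, 0.3, -0.2]
gripper_width: 50.3
gripper_force: 0.0
```

Call:
{"fn": "step_arm", "kwargs": {
  "plan": [0,0,0,0,0,0,0,0,0,0,0,0,0,0,0,0,0,0]
}}

```text
time_s: 15.42
ee_pos: [519.4, -87.1, 294.0]
ee_rot: [180.0, -0.0, 96.0]
force: [-0.4, -0.0, 0.7]
gripper_width: 50.3
gripper_force: 0.0
```

Call:
{"fn": "step_arm", "kwargs": {
  "plan": [0,0,3.5,0,0,0,0,0,3.5,0,0,0,0,0,3.6,0,0,0,0,0,0,0,0,0]
}}

```text
time_s: 15.75
ee_pos: [514.9, -84.7, 181.6]
ee_rot: [-179.2, -0.3, 96.2]
force: [-2.1, 0.3, -0.4]
gripper_width: 49.6
gripper_force: 0.0
```

Call:
{"fn": "step_arm", "kwargs": {
  "plan": [0,0,0,0,0,0,0,0,0,0,0,0,0,0,0,0,0,0,0,0,0,0,0,0,0,0,0,0,0,0],
  "hand": 1.0,
  "newtons": 6
}}

```text
time_s: 16.17
ee_pos: [520.4, -87.2, 189.7]
ee_rot: [179.8, 0.0, 96.0]
force: [0.1, 0.4, -0.4]
gripper_width: 19.7
gripper_force: 0.0
```

Call:
{"fn": "step_arm", "kwargs": {
  "plan": [0,0,0,0,0,0,0,0,0,0,0,0],
  "newtons": 40
}}

```text
time_s: 16.33
ee_pos: [519.9, -87.3, 189.4]
ee_rot: [179.9, 0.0, 95.9]
force: [-0.9, 0.3, 5.7]
gripper_width: 16.7
gripper_force: 40.0
```

Call:
{"fn": "step_arm", "kwargs": {
  "plan": [0.046,-0.93,0,0,0,0.1,0.046,-0.93,0,0,0,0.1,0.046,-0.93,0,0,0,0.1,0.046,-0.93,0,0,0,0.1,0,0,0,0,0,0]
}}

```text
time_s: 16.75
ee_pos: [483.0, -83.1, 189.4]
ee_rot: [179.8, -0.1, 72.9]
force: [1.2, 2.6, 7.8]
gripper_width: 16.0
gripper_force: 40.0
```

Call:
{"fn": "step_arm", "kwargs": {
  "plan": [0.023,-0.465,0,0,0,0.05,0.023,-0.465,0,0,0,0.05,0.023,-0.465,0,0,0,0.05,0.02,-0.325,0,0,0,0.035,0,0,0,0,0,0]
}}

```text
time_s: 17.17
ee_pos: [469.3, -77.4, 189.4]
ee_rot: [179.6, -0.1, 62.6]
force: [4.6, -0.8, 5.1]
gripper_width: 16.0
gripper_force: 40.0
```

Call:
{"fn": "step_arm", "kwargs": {
  "plan": [0.02,-0.28,0,0,0,0.03,0,0,0,0,0,0,0,0,0,0,0,0]
}}

```text
time_s: 17.42
ee_pos: [467.1, -76.2, 189.4]
ee_rot: [179.6, -0.1, 61.0]
force: [4.2, -1.9, 5.3]
gripper_width: 16.3
gripper_force: 40.0
```

Call:
{"fn": "step_arm", "kwargs": {
  "plan": [0.01,-0.2,0,0,0,0.02,0,0,0,0,0,0,0,0,0,0,0,0]
}}

```text
time_s: 17.67
ee_pos: [465.7, -75.4, 189.4]
ee_rot: [179.6, -0.1, 59.8]
force: [5.1, -3.0, 5.4]
gripper_width: 16.1
gripper_force: 40.0
```

Call:
{"fn": "step_arm", "kwargs": {
  "plan": [0.01,-0.2,0,0,0,0.02,0,0,0,0,0,0,0,0,0,0,0,0]
}}

```text
time_s: 17.92
ee_pos: [464.1, -74.5, 189.4]
ee_rot: [179.6, -0.0, 58.7]
force: [4.8, -3.1, 4.8]
gripper_width: 16.0
gripper_force: 40.0
```

Call:
{"fn": "step_arm", "kwargs": {
  "plan": [0.01,-0.2,0,0,0,0.02,0,0,0,0,0,0,0,0,0,0,0,0]
}}

```text
time_s: 18.17
ee_pos: [463.9, -74.2, 189.4]
ee_rot: [179.4, -0.1, 57.6]
force: [8.0, -5.2, 1.6]
gripper_width: 16.0
gripper_force: 40.0
```

Call:
{"fn": "step_arm", "kwargs": {
  "plan": [0.01,-0.15,0,0,0,0.015,0,0,0,0,0,0,0,0,0,0,0,0]
}}

```text
time_s: 18.42
ee_pos: [463.9, -74.1, 189.5]
ee_rot: [179.2, -0.1, 56.8]
force: [11.6, -7.6, -1.4]
gripper_width: 16.3
gripper_force: 40.0
```

The lever is on its stop: its position holds while the force climbs. Releasing.

Call:
{"fn": "step_arm", "kwargs": {
  "plan": [0,0,0,0,0,0,0,0,0,0,0,0,0,0,0,0,0,0,0,0,0,0,0,0,0,0,0,0,0,0],
  "hand": 5
}}

```text
time_s: 18.83
ee_pos: [457.3, -70.8, 187.3]
ee_rot: [-179.9, 0.1, 56.5]
force: [0.5, 1.2, 0.2]
gripper_width: 46.7
gripper_force: 0.0
```

Call:
{"fn": "step_arm", "kwargs": {
  "plan": [0,0,-3.5,0,0,0,0,0,-3.5,0,0,0,0,0,-3.5,0,0,0,0,0,-2,0,0,0,0,0,0,0,0,0]
}}

```text
time_s: 19.25
ee_pos: [459.9, -71.2, 317.4]
ee_rot: [179.6, -0.2, 56.5]
force: [0.2, -0.7, -0.7]
gripper_width: 50.0
gripper_force: 0.0
```

Call:
{"fn": "step_arm", "kwargs": {
  "plan": [-1,3.9,0,0,0,0,-1,3.9,0,0,0,0,-1,3.9,0,0,0,0,-1,3.9,0,0,0,0,0,0,0,0,0,0]
}}

```text
time_s: 19.67
ee_pos: [569.1, -195.3, 308.9]
ee_rot: [-179.9, 0.1, 56.3]
force: [0.6, -0.1, -0.7]
gripper_width: 50.0
gripper_force: 0.0
```

```bash
python3 - <<'E'
from chk import *
chk('top'); chk('side')
P=[viewer.grab_frame(n) for n in ('side','top')]
cv2.imwrite('pics/g.png',np.vstack([cv2.resize(P[0]['img'][175:235,250:330],(400,300),interpolation=2),cv2.resize(P[1]['img'][190:250,240:320],(400,300),interpolation=2)])[...,::-1])
E
```

```text
top [511.4   7.5] 65.6 22 0.66
ptr 36 143.53415388600132 82.109375; ptr 40 143.48503095953427 81.10254; ptr 44 143.53312003326755 85.05859; ptr 48 143.28769953690556 84.47656; ptr 52 142.6286976718511 60.375; ptr 55 142.01399257463794 24.515625; 
mk 62 [np.float64(142.2), np.float64(142.8)]; mk 65 [np.float64(142.6), np.float64(143.1)]; mk 68 [np.float64(142.8), np.float64(143.3)]; mk 72 [np.float64(142.9), np.float64(143.4)]; mk 76 [np.float64(143.4), np.float64(143.8)]; 
side [511.8   7.5] 66.0 28 0.32
ptr 36 149.06848967590201 76.0; ptr 40 149.5870595382133 79.53125; ptr 44 149.52636573316258 81.875; ptr 48 149.9155121451634 71.72266; ptr 52 149.23898071675418 64.75; ptr 55 147.84855677102155 12.8671875; 
mk 62 [np.float64(146.1), np.float64(143.2)]; mk 65 [np.float64(146.2), np.float64(142.4)]; mk 68 [np.float64(145.8), np.float64(142.3)]; mk 72 [np.float64(144.4), np.float64(141.8)]; mk 76 [np.float64(141.0), np.float64(140.0)];
```

View pics/g.png

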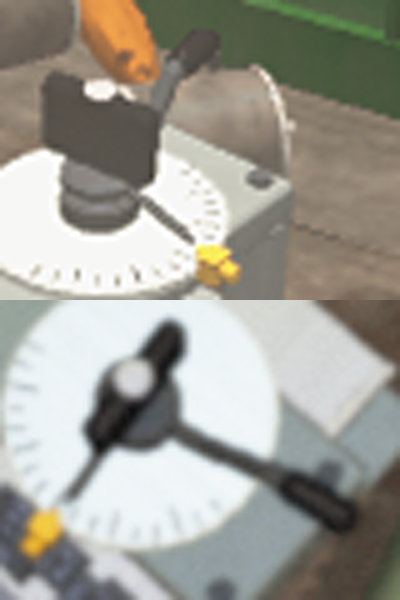

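Lever home with its grip at (320,498), pointer tip at (68,500) on the marker tip at about (55,512), nothing else moved, and the robot is clear.

```bash
python3 -c "
from workcell import env
print(env.job_done())"
```

```text
the job is handed in; nothing more can be done
None
```

The job is handed in, with no verdict returned: the pointer stands opposite the marker (about 0.5 mm apart in the top view), the lock lever is back on its stop, and the arm is clear of everything.

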